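# Poke the drill bushing out of a hinge jig over an upright nail set

## Robot

A 6-joint arm with a two-finger parallel gripper is mounted at the origin on the work surface. World frame = base frame: x ahead of the robot, y to its left, z up, the work surface at z = 0. Lengths are in mm, angles in rad, forces in N, time in s.
With the tool pointing down it reaches from about 275 to 1000 mm from the base axis. Payload 8.4 kg.
Tool frame: the origin (TCP) lies midway between the tips of the shut fingers; the grasp point (between the pads) lies 19 mm behind it; z points along the fingers, y is the line along which they close (so a half turn about z gives the same grasp; the last joint's range is limited). The gripper opens to 85 mm and grips with 20 to 120 N. Pads are 22 mm wide; open, the fingers measure 114 mm over their backs; the gripper's body (76 mm by 85 mm) begins 54 mm behind the grasp point. The pads swing forward as they close: fully open they stand 13 mm farther back than shut.
Start: joints at [1.319, 0.353, 1.633, -0, 1.155, -0.002], TCP at [154.505, 605.604, 231.281] pointing down, gripper open.
Joint ranges: [-2.63, 2.63], [-0.92, 2.1], [0.06, 2.66], [-1.3, 4.44], [0, 2.69], [-3.02, 3.02]. Speed limits (rad/s): [2.22, 2.22, 2.79, 3.14, 3.14, 3.14].

## Interface

Orientations are given as [roll, pitch, yaw] about the fixed x, y, z axes, in that order (R = Rz(yaw) Ry(pitch) Rx(roll)).
In Python, from rig import * gives the robot as it stands.
- The arm moves only by the shell command python3 -m jog 'ROWS' [FORCE]. ROWS is JSON, a list of rows, each an object of numbers: "x", "y", "z": the shift along the tool's x, y, z in cm; "spin": the turn about the tool's z in rad; "grip": the closure, from 0 (fully open) to 1 (shut). In form: [{"x": .., "y": .., "z": .., "spin": .., "grip": ..}, ...]. A call has 1 to 20 rows; each row shifts and turns the commanded pose from where the row before left it, along the tool's axes as they then stand; what a row does not reach is not made up. A row lasts 1/12 s, in which the tool goes at most 41.7 mm and 7.16 degrees, less where a joint would pass 70% of its speed; a pose out of reach is approached as far as the arm can. A call with a gripper value outside its range is refused whole. The fingers move at their own pace and stop on an object; FORCE is the grip in N (left out, the last holds). Time passes only in rows, so rows that do not move let the fingers close. It gives the time, the measured TCP pose, the force, the opening and the grip force at its end, in the units of the state.
- sense(): the state, without advancing time (a new reading comes with each control period).
- grab_frame(name): name is "scene" or "top" or "wrist"; returns a dict with "pixels" (480x640x3 uint8, blue, green, red), "camera_matrix" (3x3 intrinsics, pixels), "rvec" (rotation vector, rad) and "tvec" (3), from world to camera coordinates, as OpenCV has them; the wrist camera has in their place "T_tool_cam" (4x4, takes a point from camera to tool coordinates, whose origin is the TCP and whose axes are the flange's). Camera axes: x right, y down, z forward; pixel columns grow to the right and rows downward; lengths in mm; the calibration is good to about 2 mm. The wrist camera is an equidistant fisheye: a pixel r from the principal point sees the ray r / f radians off the axis. A picture is of the moment at which its call begins: read the wrist's pose just before it. There is no depth.
- sign_off(): hands the job in; it is judged then, once.
The state is a dict: "clock": time; "qpos": joint angles; "qvel": joint speeds; "joint_efforts": joint torques, N m; "eef_pos": TCP position; "tcp_rot": TCP orientation; "contact_force": force on the tool from outside, world axes, zero at the start; "wrist_torque": the same for the moment, N m; "opening": opening from 0.0 (shut) to 1.0 (fully open); "grasp_force": force on a finger pad.
Only numpy, scipy, OpenCV 4.12 (cv2) and the standard library are available. Lean on these libraries where they do the work, as an engineer would, in place of code of your own. Each camera call takes 0.05 s, during which the arm holds its last target. There are 200 camera calls.

## Task

Pick up the black hinge jig and lower it, right way up, over the upright nail set: feel for the access hole in the jig's underside without forcing, then press gently until the jig sits flat on the wooden block and the nail set has poked the brass drill bushing up out of its tight recess. Let go of the jig, lift the bushing out and put it in the white ramekin, leaving the jig seated on the block and the two hinges, the bradawl and the ramekin where they are.

Things in the scene. Friction and masses are not known exactly. Their poses are not given: they have to be found in the camera images.
- jig: black plastic hinge jig, 80 x 44 x 38 mm (x, y, z up), 140-230 g. Knob 28 mm across on its +x end, reaching x = 61 mm; 4 mm aluminium fence on its -x end; nothing above its top. Origin: middle of the underside, on the axis of its hole. An access hole 11 mm across, 14 mm deep, lightly chamfered below, opens up into a 21 mm recess, 24 mm deep, open at the top. Grip it across its 44 mm (y).
- bushing: brass drill bushing, 20 mm across, 24 mm tall, 50 g, starting in the jig's recess flush with the jig's top. Origin: centre of its underside. Two sprung catches at half the recess's height hold it: raising it takes about 4 to 16 N over the first 10 to 12 mm, then it is free and the catches snap in beneath it.
- bushing_center (a point): the middle of the bushing, 12 mm above its underside on its axis
- block: light wooden block, 76 x 76 x 25 mm, fixed to the shelf. Origin: centre of its underside; z up. The nail set stands in it.
- ramekin: white ceramic ramekin with a layer of small screws, 92 mm across at the rim, 84 mm inside, 40 mm tall, the screws' top 8 mm above the shelf, 220 g. Origin: centre of its underside.
- hinge_1: silver cabinet hinge lying on the shelf, 50 x 77 x 12 mm, a bystander
- hinge_2: second silver cabinet hinge like the first, a bystander
- bradawl: orange-handled bradawl lying on the shelf, 130 mm long, 20 mm thick, a bystander
- nail_set: steel nail set clamped rigidly upright in the block: a round pin 8 mm across standing 32 mm above the block's top. This pose is the middle of its clamp, at the block's top centre (25 mm above the shelf). The pin is clamped off centre: up to 4 mm off in this frame's x and 4 mm in its y (differs each time), to be seen or felt for. With the jig down on the block the bushing stands 18 mm proud of the jig.
Things that resemble listed ones, but are neither listed nor needed, are in the scene too. What is meant by the jig is not pink, and is the smaller of those in its own colour.

How it is judged (in metres and radians):
On the way:
1. the jig sits flat on the block over the nail set, whose end has poked the bushing at least 14 mm up out of its recess and carries it (z of bushing in the frame of jig above 0.028 m and horizontal distance between bushing and jig below 0.004 m and z of jig in the frame of block below 0.028 m and angle between jig's own z axis and vertical below 0.06 rad and contact force between nail_set and bushing above 0.05 N), for 0.2 s.
At the end, for the whole second after the job is handed in: The bushing lies at rest inside the upright ramekin (its middle within 42 mm of the ramekin's axis and under 35 mm above its underside); the jig sits at rest, level (within 0.06 rad), flat on the block (underside within 3 mm of its top) over the nail set (horizontal distance between bushing_center and ramekin below 0.042 m and z of bushing_center in the frame of ramekin below 0.035 m and linear speed of each of bushing, jig below 0.02 m/s and angle between ramekin's own z axis and vertical below 0.1 rad and z of jig in the frame of block between 0.022 and 0.028 m and horizontal distance between jig and block below 0.012 m and angle between jig's own z axis and vertical below 0.06 rad); the robot touches nothing.
It fails at once if the nail set is forced against the jig's plastic with more than 20 N (contact force between nail_set and jig above 20 N).
It fails at once if the bushing is poked with more than 25 N (contact force between nail_set and bushing above 25 N).
It fails at once if the jig is pressed on the block with more than 25 N (contact force between jig and block above 25 N).
It fails at once if a hinge, the bradawl or the ramekin is moved more than 20 mm (distance of any of hinge_1, hinge_2, bradawl, ramekin from where it was at the start of the episode above 0.02 m).
It also fails if it takes over 72 s, if anything falls off the work surface, if the arm or the gripper's body presses on something with over 40 N, if the wrist force passes 120 N, or if a joint passes its speed limit or range.

## Working session

There is one attempt and no reset: what is moved stays moved. The work goes in short steps, Python scripts to look and compute and a shell command to move; the robot and the scene stay as the last step left them, time stands still between calls to the robot, and variables do not carry over. Pictures are saved under pics/ and viewed, at most 10 in all, crops included, and the job is handed in when it is done.

```bash
mkdir -p pics; python3 - <<'E'
from rig import *
import cv2
for n in("scene","top"):
    f=grab_frame(n);cv2.imwrite(f"pics/{n}0.png",f["pixels"])
s=sense();print(s["clock"],s["eef_pos"],s["tcp_rot"],s["contact_force"])
E
```

```text
0.1 [154.3884303  605.1653325  230.61689323] [-3.14028732e+00  4.39511199e-06  2.89180687e+00] [ 0.01204927 -0.23128743  0.24495024]
```

View pics/top0.png

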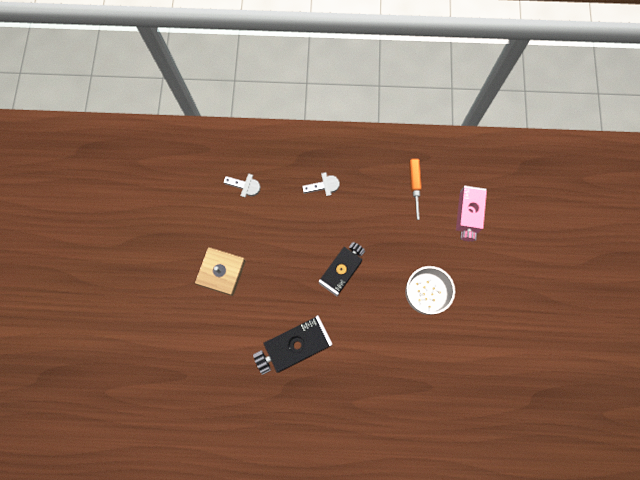

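View pics/scene0.png

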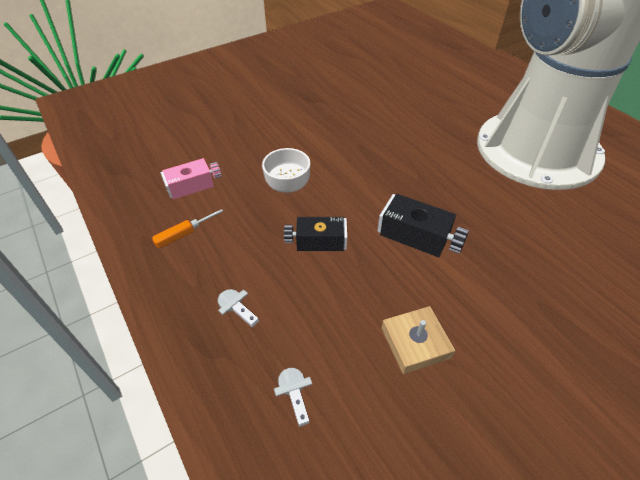

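The top view shows the small black jig with brass bushing at (342,269), knob at (357,248) and fence at (331,288). The block is at (219,271), the ramekin at (431,290), and the large black and pink jigs are decoys. I'll enlarge the jig and block.

```bash
cat > h.py <<'E'
import numpy as np, cv2
from scipy.spatial.transform import Rotation as Ro
def ray(f,uv,z):
    R=cv2.Rodrigues(np.array(f["rvec"],float))[0];t=np.array(f["tvec"],float).ravel()
    K=np.array(f["camera_matrix"]);c=-R.T@t
    d=R.T@np.linalg.inv(K)@np.array([*uv,1.]);return c+d*(z-c[2])/d[2]
def wray(f,s,uv,z):
    K=np.array(f["camera_matrix"]);p=np.array([(uv[0]-K[0,2])/K[0,0],(uv[1]-K[1,2])/K[1,1]]);r=np.linalg.norm(p)
    d=np.array([*(p/max(r,1e-9)*np.sin(r)),np.cos(r)])
    T=np.array(f["T_tool_cam"]);R=Ro.from_euler("xyz",s["tcp_rot"]).as_matrix()
    c=R@T[:3,3]+s["eef_pos"];d=R@T[:3,:3]@d;return c+d*(z-c[2])/d[2]
def wproj(f,s,P):
    K=np.array(f["camera_matrix"]);T=np.array(f["T_tool_cam"]);R=Ro.from_euler("xyz",s["tcp_rot"]).as_matrix()
    q=T[:3,:3].T@(R.T@(np.array(P)-s["eef_pos"])-T[:3,3]);r=np.linalg.norm(q[:2]);a=np.arctan2(r,q[2])
    return K[0,2]+K[0,0]*a*q[0]/r,K[1,2]+K[1,1]*a*q[1]/r
def totool(s,P):  # world target TCP -> tool shift
    R=Ro.from_euler("xyz",s["tcp_rot"]).as_matrix();return R.T@(np.array(P)-s["eef_pos"])
E
python3 - <<'E'
from rig import *
from h import *
f=grab_frame("top")
im=f["pixels"]
a=cv2.resize(im[235:305,190:300],None,fx=7,fy=7,interpolation=2)[:, :400]
b=cv2.resize(im[235:305,310:370],None,fx=7,fy=7,interpolation=2)[:,:400]
cv2.imwrite("pics/c.png",np.hstack([a,b]))
for n,uv,z in [("bush",(342,269),38),("knob",(357,248),19),("fence",(331,288),38),("block",(220,271),25),("ram",(431,290),40),("big",(297,345),60),("h1",(243,185),5),("h2",(325,185),5),("brad",(416,180),10),("pink",(473,208),40)]: print(n,ray(f,uv,z).round(1))
s=sense();K=cv2.Rodrigues(np.array(f["rvec"],float))[0];print(K.round(2)); w=grab_frame("wrist");print(w["T_tool_cam"],w["camera_matrix"])
E
```

```text
bush [515.5 -39.2  38. ]
knob [562.8 -68.   19. ]
fence [477.8 -19.5  38. ]
block [504.2 198.   25. ]
ram [ 481.5 -209.3   40. ]
big [367.5  38.2  60. ]
h1 [690.8 171.1   5. ]
h2 [697.7   1.1   5. ]
brad [ 714.4 -186.4   10. ]
pink [ 648.4 -293.5   40. ]
[[ 0.04 -1.   -0.01]
 [-0.97 -0.04 -0.24]
 [ 0.24  0.02 -0.97]]
[[ 1.71167990e-04 -9.44844373e-01 -3.27519590e-01  8.48955940e+01]
 [ 9.99999846e-01  3.34596455e-04 -4.42641045e-04  4.17145701e-01]
 [ 5.27813794e-04 -3.27519464e-01  9.44844285e-01 -1.42394262e+02]
 [ 0.00000000e+00  0.00000000e+00  0.00000000e+00  1.00000000e+00]] [[371.64829954   0.         316.84791231]
 [  0.         371.64829954 247.76368694]
 [  0.           0.           1.        ]]
```

View pics/c.png

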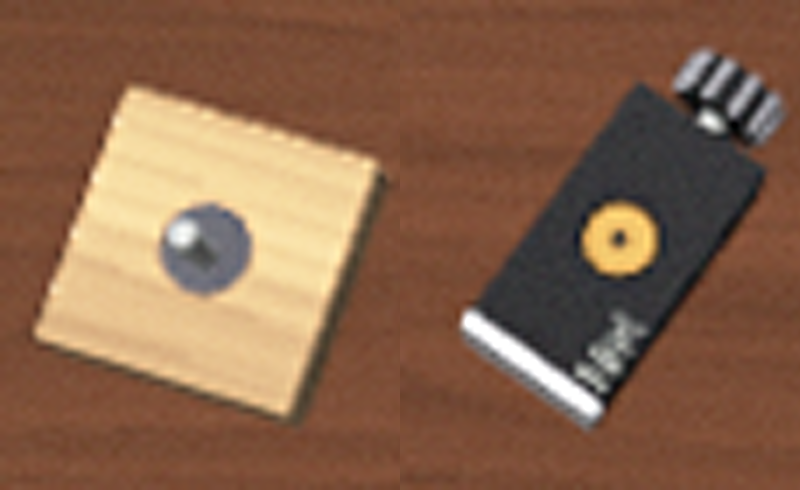

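```bash
python3 - <<'E'
from rig import *
from h import *
f=grab_frame("top")
P=lambda u,v,z:ray(f,(190+u/7-.43,235+v/7-.43),z)
J=lambda u,v,z:ray(f,(310+(u-400)/7-.43,235+v/7-.43),z)
b=[P(*q,25) for q in((130,87),(382,160),(292,417),(37,335))]
print("block",np.mean(b,0),[np.linalg.norm(b[i]-b[i-1]) for i in range(4)],np.degrees(np.arctan2(*(b[0]-b[3])[1::-1])))
print("pin",P(185,235,57),"clamp",P(205,250,25))
c=[J(*q,38) for q in((640,85),(765,172),(600,412),(465,312))]
print(c,[np.linalg.norm(c[i]-c[i-1]) for i in range(4)])
print("bush",J(620,239,38),"mean",np.mean(c,0))
for a,d in((c[3],c[0]),(c[2],c[1])): print(np.arctan2(*(d-a)[1::-1]))
e=c[1]-c[0];print(np.arctan2(e[1],e[0])+np.pi/2)
E
```

```text
block [506.01200956 198.9244953   25.        ] [np.float64(74.0118489632553), np.float64(74.92400359241383), np.float64(75.74256067134827), np.float64(75.29806808331664)] -14.83088649672753
pin [503.50927804 199.08985004  57.        ] clamp [505.54141706 200.35962642  25.        ]
[array([559.7186864 , -41.35313229,  38.        ]), array([536.44241003, -76.62992418,  38.        ]), array([467.92870191, -33.47326521,  38.        ]), array([493.89013665,   4.38828769,  38.        ])] [np.float64(80.1603110244323), np.float64(42.26389816680992), np.float64(80.97299187540595), np.float64(45.90744255943387)]
bush [515.9643225  -37.27902355  38.        ] mean [514.49498375 -36.7670085   38.        ]
-0.6072658520685686
-0.5621138393203076
-0.5832464985467176
```

```bash
python3 -m jog '[{"spin":0.112},{"spin":0.112},{"spin":0.111},{"x":-3.6,"y":-1.9,"z":0.5},{"x":-3.6,"y":-1.9,"z":0.5},{"x":-3.6,"y":-1.9,"z":0.5},{"x":-3.6,"y":-1.9,"z":0.5},{"x":-3.6,"y":-1.9,"z":0.5},{"x":-3.6,"y":-1.9,"z":0.5},{"x":-3.6,"y":-1.9,"z":0.5},{"x":-3.6,"y":-1.9,"z":0.5},{"x":-3.6,"y":-1.9,"z":0.5},{"x":-3.6,"y":-1.9,"z":0.5},{"x":-3.6,"y":-1.9,"z":0.5},{"x":-3.6,"y":-1.9,"z":0.5},{"x":-3.6,"y":-1.9,"z":0.5},{"x":-3.6,"y":-1.9,"z":0.5},{"x":-3.6,"y":-1.9,"z":0.5},{"x":-3.6,"y":-1.9,"z":0.5},{"x":-3.6,"y":-1.9,"z":0.5}]'
cat > look.py <<'E'
import sys
from rig import *
from h import *
s=sense();f=grab_frame("wrist");cv2.imwrite("pics/"+sys.argv[1],f["pixels"])
print(s["clock"],s["eef_pos"].round(1) if hasattr(s["eef_pos"],"round") else s["eef_pos"],s["tcp_rot"],s["contact_force"])
import pickle;pickle.dump((f,s),open("last.pkl","wb"))
E
python3 - <<'E'
from rig import *
from h import *
print(totool(sense(),[515.5,-37,130]))
E
```

```text
[-508.6564579  -533.11696666  101.27072713]schema error: expected keys x, y, z, spin, grip
```

```bash
python3 -m jog '[{"x":0,"y":0,"z":0,"spin":0.112,"grip":0},{"x":0,"y":0,"z":0,"spin":0.112,"grip":0},{"x":0,"y":0,"z":0,"spin":0.111,"grip":0},{"x":-3.6,"y":-1.9,"z":0.5,"spin":0,"grip":0},{"x":-3.6,"y":-1.9,"z":0.5,"spin":0,"grip":0},{"x":-3.6,"y":-1.9,"z":0.5,"spin":0,"grip":0},{"x":-3.6,"y":-1.9,"z":0.5,"spin":0,"grip":0},{"x":-3.6,"y":-1.9,"z":0.5,"spin":0,"grip":0},{"x":-3.6,"y":-1.9,"z":0.5,"spin":0,"grip":0},{"x":-3.6,"y":-1.9,"z":0.5,"spin":0,"grip":0},{"x":-3.6,"y":-1.9,"z":0.5,"spin":0,"grip":0},{"x":-3.6,"y":-1.9,"z":0.5,"spin":0,"grip":0},{"x":-3.6,"y":-1.9,"z":0.5,"spin":0,"grip":0},{"x":-3.6,"y":-1.9,"z":0.5,"spin":0,"grip":0},{"x":-3.6,"y":-1.9,"z":0.5,"spin":0,"grip":0},{"x":-3.6,"y":-1.9,"z":0.5,"spin":0,"grip":0},{"x":-3.6,"y":-1.9,"z":0.5,"spin":0,"grip":0},{"x":-3.6,"y":-1.9,"z":0.5,"spin":0,"grip":0},{"x":-3.6,"y":-1.9,"z":0.5,"spin":0,"grip":0},{"x":-3.6,"y":-1.9,"z":0.5,"spin":0,"grip":0}]'
python3 - <<'E'
from rig import *
from h import *
print(totool(sense(),[515.5,-37,130]))
E
```

```text
clock: 1.92
eef_pos: [487.2, -3.7, 146.2]
tcp_rot: [3.141, 0.0, 2.557]
contact_force: [0.4, 1.2, 0.7]
opening: 0.998
grasp_force: 0.0
[-42.0295608  -12.15105926  16.21475887]
```

```bash
python3 -m jog '[{"x":-2.1,"y":-0.6,"z":0.3,"spin":0,"grip":0},{"x":-2.1,"y":-0.6,"z":0.3,"spin":0,"grip":0},{"x":0,"y":0,"z":0,"spin":0,"grip":0},{"x":0,"y":0,"z":0,"spin":0,"grip":0}]'; python3 look.py w1.png
```

```text
clock: 2.25
eef_pos: [515.1, -35.5, 139.9]
tcp_rot: [-3.141, -0.001, 2.555]
contact_force: [0.4, 0.3, -0.8]
opening: 1.001
grasp_force: 0.0
2.25 [515.1 -35.5 139.9] [-3.14133772e+00 -5.44049899e-04  2.55491980e+00] [ 0.44115766  0.25096334 -0.75406223]
```

View pics/w1.png

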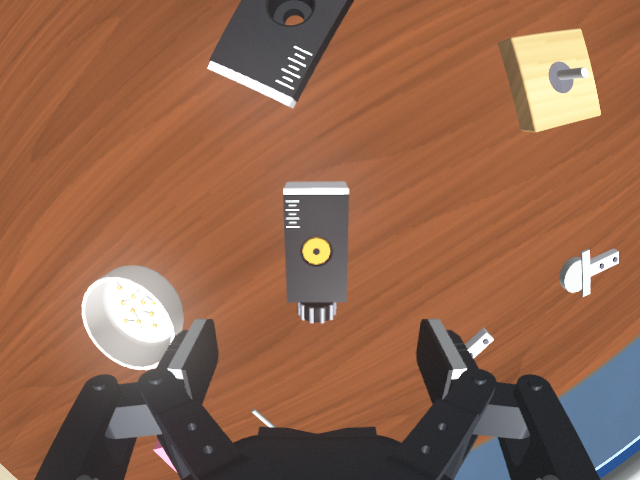

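The wrist view shows the jig nearly square to the tool, with the bushing at (316.5,251), side edges at x≈285 to 348, and both fingers clear on either side. The ramekin is at (133,317) and the block at (550,80).

```bash
python3 - <<'E'
from h import *
import pickle
f,s=pickle.load(open("last.pkl","rb"))
b=wray(f,s,(316.5,251),38);print(b,totool(s,[b[0],b[1],3]))
for e in (((285,195),(288,300)),((348.5,195),(346.5,300))):
    p,q=[wray(f,s,u,38) for u in e];d=q-p;print(np.arctan2(d[1],d[0]))
print("pin tip",wray(f,s,(583,72),57),"clamp",wray(f,s,(562,77),25),"ram",wray(f,s,(133,317),30))
E
```

```text
[516.72278824 -36.72913645  38.        ] [-2.14235517e+00 -5.55495161e-02  1.36947166e+02]
-0.5862976912088078
-0.5773962318314775
pin tip [503.94698066 198.4247286   57.        ] clamp [506.91965158 200.90303246  25.        ] ram [ 482.37317929 -202.46683199   30.        ]
```

```bash
python3 -m jog '[{"x":-0.2,"y":0,"z":3.5,"spin":0,"grip":0},{"x":0,"y":0,"z":3.5,"spin":0,"grip":0},{"x":0,"y":0,"z":3.0,"spin":0,"grip":0},{"x":0,"y":0,"z":2.0,"spin":0,"grip":0},{"x":0,"y":0,"z":1.0,"spin":0,"grip":0},{"x":0,"y":0,"z":0.7,"spin":0,"grip":0},{"x":0,"y":0,"z":0,"spin":0,"grip":0},{"x":0,"y":0,"z":0,"spin":0,"grip":0},{"x":0,"y":0,"z":0,"spin":0,"grip":1},{"x":0,"y":0,"z":0,"spin":0,"grip":1},{"x":0,"y":0,"z":0,"spin":0,"grip":1},{"x":0,"y":0,"z":0,"spin":0,"grip":1},{"x":0,"y":0,"z":0,"spin":0,"grip":1},{"x":0,"y":0,"z":0,"spin":0,"grip":1},{"x":0,"y":0,"z":0,"spin":0,"grip":1},{"x":0,"y":0,"z":0,"spin":0,"grip":1}]' 80
```

```text
clock: 3.63
eef_pos: [517.2, -36.0, 4.3]
tcp_rot: [3.141, 0.001, 2.557]
contact_force: [-2.0, 1.1, 9.4]
opening: 0.506
grasp_force: 81.4
```

```bash
python3 -m jog '[{"x":0,"y":0,"z":-1,"spin":0,"grip":1},{"x":0,"y":0,"z":-3,"spin":0,"grip":1},{"x":0,"y":0,"z":-3.5,"spin":0,"grip":1},{"x":0,"y":0,"z":-3.0,"spin":0,"grip":1},{"x":0,"y":0,"z":-1.5,"spin":0,"grip":1},{"x":0,"y":0,"z":0,"spin":0,"grip":1},{"x":0,"y":0,"z":0,"spin":0,"grip":1},{"x":0,"y":0,"z":0,"spin":0,"grip":1}]'; python3 look.py w2.png; python3 - <<'E'
from rig import *
from h import *
print(totool(sense(),[503.7,198.6,125]))
E
```

```text
clock: 4.3
eef_pos: [515.6, -35.8, 122.4]
tcp_rot: [-3.141, -0.001, 2.557]
contact_force: [-0.4, -0.7, -3.0]
opening: 0.503
grasp_force: 82.1
4.3 [515.6 -35.8 122.4] [-3.14080926e+00 -1.34201569e-03  2.55670869e+00] [-0.40794699 -0.66028457 -2.96866189]
[139.10892421 189.00378302  -2.99620956]
```

View pics/w2.png

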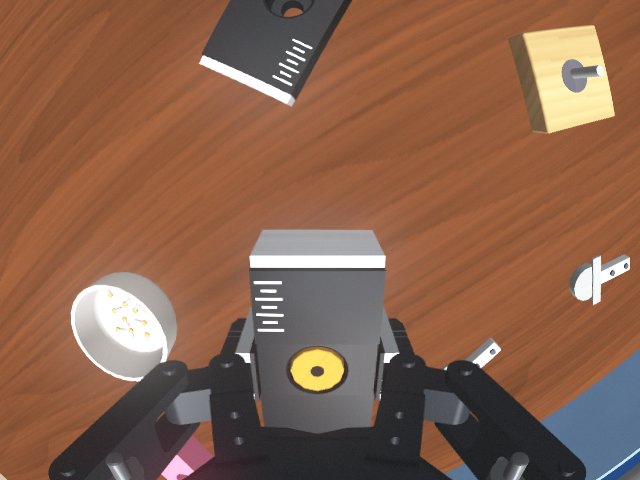

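The jig is held level, with the bushing at (317.5,370) and the fence facing the camera. I'll put the pin just in front of the fence, under the wrist camera, for a fine measurement.

```bash
python3 - <<'E'
from h import *
import pickle
f,s=pickle.load(open("last.pkl","rb"))
b=wray(f,s,(317.5,370),s["eef_pos"][2]+33.7);print(totool(s,b))
E
python3 -m jog '[{"x":0.8,"y":3.15,"z":0.2,"spin":0,"grip":1},{"x":0.8,"y":3.15,"z":0.4,"spin":0,"grip":1},{"x":0.8,"y":3.15,"z":0.4,"spin":0,"grip":1},{"x":0.8,"y":3.15,"z":0.4,"spin":0,"grip":1},{"x":0.8,"y":3.15,"z":0.4,"spin":0,"grip":1},{"x":0.9,"y":3.15,"z":0.3,"spin":0,"grip":1},{"x":0,"y":0,"z":0,"spin":0,"grip":1},{"x":0,"y":0,"z":0,"spin":0,"grip":1},{"x":0,"y":0,"z":0,"spin":0,"grip":1}]'; python3 look.py w3.png; python3 - <<'E'
import cv2
im=cv2.imread("pics/w3.png");cv2.imwrite("pics/w3c.png",cv2.resize(im[100:400,160:480],(800,600) and None,fx=2,fy=2,interpolation=2)[:600])
E
```

```text
[  0.17915656   0.5196391  -33.70020734]
clock: 5.1
eef_pos: [578.7, 148.3, 100.6]
tcp_rot: [-3.139, -0.002, 2.558]
contact_force: [0.4, 0.4, -2.8]
opening: 0.501
grasp_force: 82.6
5.1 [578.7 148.3 100.6] [-3.13889684e+00 -2.05377446e-03  2.55752559e+00] [ 0.35673283  0.35679009 -2.78674617]
```

View pics/w3c.png

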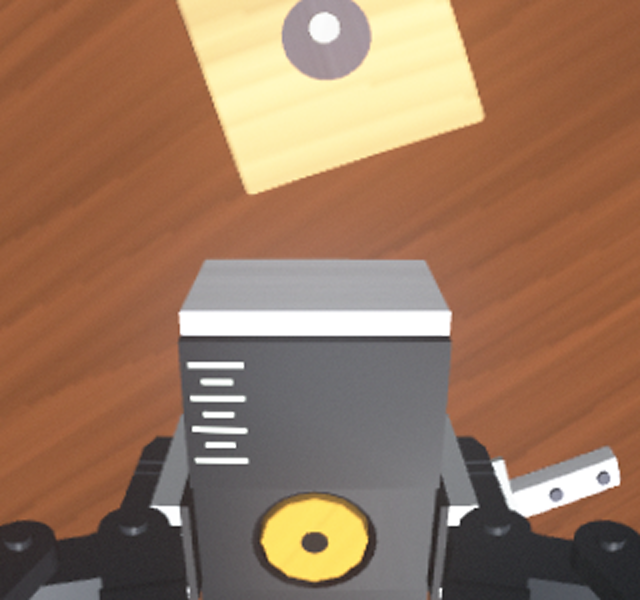

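The pin tip is at crop (324,28), which is full-frame (321.8,113.8). The bushing is at crop (315.5,540), the same as before, so nothing has slipped.

```bash
python3 - <<'E'
from h import *
import pickle
f,s=pickle.load(open("last.pkl","rb"))
p=wray(f,s,(321.8,113.8),57);b=wray(f,s,(317.5,369.8),s["eef_pos"][2]+33.7)
tp=totool(s,p);tb=totool(s,b);print(p,tp,tb,tp-tb)
E
```

```text
[504.92717788 200.05549416  57.        ] [89.97604297  2.63708325 43.80252198] [  0.27313583   0.52023787 -33.70103503] [89.70290714  2.11684538 77.50355701]
```

```bash
python3 -m jog '[{"x":3,"y":0.1,"z":0,"spin":0,"grip":1},{"x":3,"y":0.1,"z":0,"spin":0,"grip":1},{"x":2.97,"y":0.01,"z":0,"spin":0,"grip":1},{"x":0,"y":0,"z":1.5,"spin":0,"grip":1},{"x":0,"y":0,"z":1.3,"spin":0,"grip":1},{"x":0,"y":0,"z":0.5,"spin":0,"grip":1},{"x":0,"y":0,"z":0,"spin":0,"grip":1},{"x":0,"y":0,"z":0,"spin":0,"grip":1},{"x":0,"y":0,"z":0,"spin":0,"grip":1}]'; python3 - <<'E'
from rig import *
from h import *
print(totool(sense(),[504.9,200.1,61.3])-[.27,.52,0])
E
```

```text
clock: 5.9
eef_pos: [507.0, 199.6, 69.8]
tcp_rot: [3.141, 0.0, 2.556]
contact_force: [-0.4, -0.1, -2.2]
opening: 0.506
grasp_force: 82.7
[ 1.7511349  -1.2489571   8.47794492]
```

```bash
for i in 1 2; do python3 -m jog '[{"x":0,"y":0,"z":0,"spin":0,"grip":1}]' | sed -n '2,4p'; done
```

```text
eef_pos: [507.0, 199.8, 69.9]
tcp_rot: [3.141, 0.001, 2.556]
contact_force: [0.2, -0.0, -3.3]
eef_pos: [506.9, 199.9, 69.8]
tcp_rot: [3.141, 0.001, 2.556]
contact_force: [-0.1, 0.4, -1.9]
```

```bash
python3 -m jog '[{"x":0.15,"y":-0.14,"z":0.3,"spin":0,"grip":1},{"x":0,"y":0,"z":0.3,"spin":0,"grip":1},{"x":0,"y":0,"z":0,"spin":0,"grip":1},{"x":0,"y":0,"z":0,"spin":0,"grip":1}]'
```

```text
clock: 6.4
eef_pos: [504.1, 199.7, 63.0]
tcp_rot: [-3.141, -0.0, 2.557]
contact_force: [-0.2, -0.2, -2.0]
opening: 0.506
grasp_force: 82.7
```

```bash
python3 -m jog '[{"x":-0.07,"y":0.03,"z":0,"spin":0,"grip":1},{"x":0,"y":0,"z":0,"spin":0,"grip":1},{"x":0,"y":0,"z":0.1,"spin":0,"grip":1},{"x":0,"y":0,"z":0,"spin":0,"grip":1}]'; for i in 1 2; do python3 -m jog '[{"x":0,"y":0,"z":0.1,"spin":0,"grip":1},{"x":0,"y":0,"z":0,"spin":0,"grip":1}]'|sed -n '1,4p';done
```

```text
clock: 6.73
eef_pos: [505.1, 199.6, 62.2]
tcp_rot: [3.142, 0.0, 2.557]
contact_force: [-0.3, 1.3, -3.0]
opening: 0.502
grasp_force: 82.7
clock: 6.9
eef_pos: [505.0, 199.6, 61.1]
tcp_rot: [-3.141, -0.0, 2.557]
contact_force: [-1.3, -0.2, -1.7]
clock: 7.07
eef_pos: [505.1, 199.6, 60.1]
tcp_rot: [-3.141, -0.0, 2.557]
contact_force: [-0.3, -0.3, -2.5]
```

```bash
for i in 1 2 3 4; do python3 -m jog '[{"x":0,"y":0,"z":0.1,"spin":0,"grip":1},{"x":0,"y":0,"z":0,"spin":0,"grip":1}]'|sed -n '2,4p';done
```

```text
eef_pos: [505.1, 199.6, 59.1]
tcp_rot: [-3.141, -0.0, 2.557]
contact_force: [-0.8, -0.5, -1.8]
eef_pos: [505.1, 199.6, 58.1]
tcp_rot: [-3.141, -0.0, 2.557]
contact_force: [0.7, 0.8, -2.2]
eef_pos: [505.1, 199.5, 57.1]
tcp_rot: [-3.141, -0.0, 2.557]
contact_force: [0.2, 1.0, -2.5]
eef_pos: [505.1, 199.5, 56.2]
tcp_rot: [-3.141, -0.0, 2.557]
contact_force: [-0.6, 0.4, -1.8]
```

It's in the hole: about 5 mm below the plain-contact height with no force showing.

```bash
python3 -m jog '[{"x":0,"y":0,"z":0.15,"spin":0,"grip":1},{"x":0,"y":0,"z":0.15,"spin":0,"grip":1},{"x":0,"y":0,"z":0.15,"spin":0,"grip":1},{"x":0,"y":0,"z":0.15,"spin":0,"grip":1},{"x":0,"y":0,"z":0.1,"spin":0,"grip":1},{"x":0,"y":0,"z":0,"spin":0,"grip":1}]'; for i in 1 2 3; do python3 -m jog '[{"x":0,"y":0,"z":0.1,"spin":0,"grip":1},{"x":0,"y":0,"z":0,"spin":0,"grip":1}]'|sed -n '2,4p';done
```

```text
clock: 8.23
eef_pos: [505.0, 199.5, 49.0]
tcp_rot: [-3.141, -0.0, 2.557]
contact_force: [-0.4, 0.3, -3.3]
opening: 0.505
grasp_force: 82.7
eef_pos: [505.1, 199.6, 48.2]
tcp_rot: [-3.141, -0.0, 2.557]
contact_force: [0.1, -0.3, -2.6]
eef_pos: [505.2, 199.6, 47.3]
tcp_rot: [3.141, 0.0, 2.557]
contact_force: [-0.5, -0.4, -2.9]
eef_pos: [505.7, 199.7, 46.7]
tcp_rot: [3.141, 0.001, 2.557]
contact_force: [1.0, -0.7, -0.1]
```

```bash
for i in 1 2 3 4 5; do python3 -m jog '[{"x":0,"y":0,"z":0.1,"spin":0,"grip":1},{"x":0,"y":0,"z":0,"spin":0,"grip":1}]'|sed -n '2,4p';done
```

```text
eef_pos: [505.6, 199.8, 45.7]
tcp_rot: [3.141, 0.001, 2.557]
contact_force: [0.1, -0.3, 4.1]
eef_pos: [505.4, 199.7, 44.5]
tcp_rot: [3.141, 0.0, 2.557]
contact_force: [1.2, 0.5, -0.4]
eef_pos: [505.6, 199.7, 43.4]
tcp_rot: [3.141, 0.001, 2.557]
contact_force: [1.9, -0.6, 0.4]
eef_pos: [505.4, 199.7, 42.4]
tcp_rot: [3.141, 0.0, 2.557]
contact_force: [0.5, 1.0, 3.2]
eef_pos: [505.2, 199.7, 41.2]
tcp_rot: [3.141, 0.0, 2.557]
contact_force: [0.9, 0.3, -0.7]
```

```bash
for i in 1 2 3 4 5 6 7 8; do python3 -m jog '[{"x":0,"y":0,"z":0.1,"spin":0,"grip":1},{"x":0,"y":0,"z":0,"spin":0,"grip":1}]'|sed -n '2,4p'|grep -v rot;done
```

```text
eef_pos: [504.8, 199.5, 39.9]
contact_force: [-0.1, 0.1, -2.9]
eef_pos: [504.8, 199.4, 39.1]
contact_force: [-0.8, -0.0, 1.7]
eef_pos: [504.9, 199.5, 38.1]
contact_force: [-0.3, 0.2, -1.2]
eef_pos: [505.0, 199.5, 37.3]
contact_force: [-0.7, -0.3, 5.2]
eef_pos: [504.8, 199.4, 36.2]
contact_force: [0.1, 0.1, -1.1]
eef_pos: [504.7, 199.4, 34.7]
contact_force: [-0.2, 0.3, -3.3]
eef_pos: [504.8, 199.5, 33.8]
contact_force: [0.8, -0.1, -1.6]
eef_pos: [505.0, 199.5, 33.0]
contact_force: [0.5, -0.5, -2.3]
```

```bash
for i in 1 2 ; do python3 -m jog '[{"x":0,"y":0,"z":0.1,"spin":0,"grip":1},{"x":0,"y":0,"z":0,"spin":0,"grip":1}]'|sed -n '2,4p'|grep -v rot;done;  for i in 1 2 3; do python3 -m jog '[{"x":0,"y":0,"z":0.05,"spin":0,"grip":1},{"x":0,"y":0,"z":0,"spin":0,"grip":1}]'|sed -n '2,4p'|grep -v rot;done
```

```text
eef_pos: [505.1, 199.6, 32.1]
contact_force: [-0.2, 0.9, -1.9]
eef_pos: [505.1, 199.6, 31.2]
contact_force: [0.4, 0.3, -1.8]
eef_pos: [505.1, 199.5, 30.7]
contact_force: [0.3, -0.3, -2.0]
eef_pos: [505.1, 199.6, 30.2]
contact_force: [0.6, -0.2, -2.1]
eef_pos: [505.1, 199.6, 29.7]
contact_force: [-0.7, -1.1, -1.6]
```

```bash
for i in 1 2 3; do python3 -m jog '[{"x":0,"y":0,"z":0.05,"spin":0,"grip":1},{"x":0,"y":0,"z":0,"spin":0,"grip":1}]'|sed -n '2,4p'|grep -v rot;done
```

```text
eef_pos: [505.2, 199.6, 29.4]
contact_force: [-0.5, 1.1, -0.4]
eef_pos: [505.2, 199.6, 29.4]
contact_force: [-3.5, 0.3, 6.6]
eef_pos: [505.2, 199.6, 29.3]
contact_force: [-4.5, -2.2, 14.1]
```

```bash
python3 -m jog '[{"x":0,"y":0,"z":-0.05,"spin":0,"grip":1},{"x":0,"y":0,"z":0,"spin":0,"grip":1},{"x":0,"y":0,"z":0,"spin":0,"grip":1},{"x":0,"y":0,"z":0,"spin":0,"grip":1}]'; python3 -m jog '[{"x":0,"y":0,"z":0,"spin":0,"grip":0.4},{"x":0,"y":0,"z":0,"spin":0,"grip":0.3},{"x":0,"y":0,"z":0,"spin":0,"grip":0},{"x":0,"y":0,"z":0,"spin":0,"grip":0},{"x":0,"y":0,"z":0,"spin":0,"grip":0},{"x":0,"y":0,"z":0,"spin":0,"grip":0},{"x":0,"y":0,"z":-2,"spin":0,"grip":0},{"x":0,"y":0,"z":-4,"spin":0,"grip":0},{"x":0,"y":0,"z":-3,"spin":0,"grip":0},{"x":0,"y":0,"z":0,"spin":0,"grip":0},{"x":0,"y":0,"z":0,"spin":0,"grip":0}]'; python3 look.py w4.png
```

```text
clock: 12.57
eef_pos: [505.2, 199.6, 29.4]
tcp_rot: [3.141, 0.0, 2.557]
contact_force: [-3.2, -0.7, 8.7]
opening: 0.505
grasp_force: 84.0
clock: 13.48
eef_pos: [506.4, 200.1, 120.7]
tcp_rot: [3.138, 0.002, 2.557]
contact_force: [-0.6, 1.3, -1.0]
opening: 0.999
grasp_force: 0.0
13.4833 [506.4 200.1 120.7] [3.13829870e+00 2.32886077e-03 2.55677054e+00] [-0.5730819   1.26918647 -0.98701975]
```

View pics/w4.png

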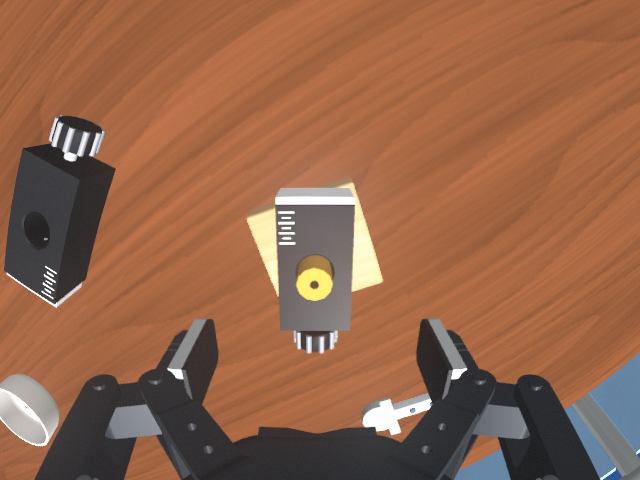

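The jig is seated on the block with the bushing standing proud; its top centre is at (314,284).

```bash
python3 -m jog '[{"x":0,"y":0,"z":0,"spin":0,"grip":0},{"x":0,"y":0,"z":0,"spin":0,"grip":0}]'; python3 - <<'E'
from h import *
from rig import *
import pickle
f,s=pickle.load(open("last.pkl","rb"))
b=wray(f,s,(314,284),81);print(b);print(totool(sense(),[b[0],b[1],66.5]))
E
```

```text
clock: 13.7
eef_pos: [504.2, 199.2, 117.5]
tcp_rot: [-3.14, -0.001, 2.557]
contact_force: [0.2, 0.5, 0.2]
opening: 1.0
grasp_force: 0.0
[504.83218431 199.71192942  81.        ]
[-0.31176572  0.87976999 50.99575447]
```

```bash
python3 -m jog '[{"x":0,"y":0.09,"z":2,"spin":0,"grip":0},{"x":0,"y":0,"z":2,"spin":0,"grip":0},{"x":0,"y":0,"z":0.9,"spin":0,"grip":0},{"x":0,"y":0,"z":0,"spin":0,"grip":0},{"x":0,"y":0,"z":0,"spin":0,"grip":0},{"x":0,"y":0,"z":0,"spin":0,"grip":0}]' 40
```

```text
clock: 14.2
eef_pos: [506.0, 200.4, 70.1]
tcp_rot: [3.141, 0.0, 2.557]
contact_force: [-0.6, -0.3, 0.1]
opening: 0.997
grasp_force: 0.0
```

```bash
python3 -m jog '[{"x":0.06,"y":-0.12,"z":0.3,"spin":0,"grip":0},{"x":0,"y":0,"z":0,"spin":0,"grip":0},{"x":0,"y":0,"z":0,"spin":0,"grip":0.5},{"x":0,"y":0,"z":0,"spin":0,"grip":0.7},{"x":0,"y":0,"z":0,"spin":0,"grip":0.75},{"x":0,"y":0,"z":0,"spin":0,"grip":1},{"x":0,"y":0,"z":0,"spin":0,"grip":1},{"x":0,"y":0,"z":0,"spin":0,"grip":1},{"x":0,"y":0,"z":0,"spin":0,"grip":1},{"x":0,"y":0,"z":0,"spin":0,"grip":1},{"x":0,"y":0,"z":0,"spin":0,"grip":1}]'
```

```text
clock: 15.12
eef_pos: [504.5, 199.7, 66.9]
tcp_rot: [3.141, 0.0, 2.557]
contact_force: [-0.8, -0.4, 3.2]
opening: 0.21
grasp_force: 39.0
```

```bash
python3 -m jog '[{"x":0,"y":0,"z":-0.3,"spin":0,"grip":1},{"x":0,"y":0,"z":-0.5,"spin":0,"grip":1},{"x":0,"y":0,"z":-1,"spin":0,"grip":1},{"x":0,"y":0,"z":-2,"spin":0,"grip":1},{"x":0,"y":0,"z":-2,"spin":0,"grip":1},{"x":0,"y":0,"z":-2,"spin":0,"grip":1},{"x":0,"y":0,"z":0,"spin":0,"grip":1},{"x":0,"y":0,"z":0,"spin":0,"grip":1}]'; python3 look.py w5.png;python3 - <<'E'
from rig import *
from h import *
print(totool(sense(),[482,-206,70]))
E
```

```text
clock: 15.78
eef_pos: [505.2, 200.0, 146.4]
tcp_rot: [3.139, 0.002, 2.557]
contact_force: [-0.5, -0.2, -1.1]
opening: 0.211
grasp_force: 39.1
15.7833 [505.2 200.  146.4] [3.13919672e+00 1.64605651e-03 2.55679204e+00] [-0.45532851 -0.22272183 -1.07274553]
[-205.19252771 -350.65847915   75.09787394]
```

View pics/w5.png

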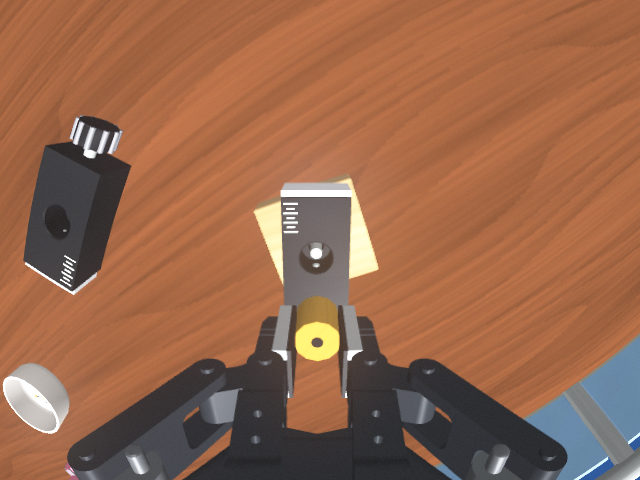

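The bushing is in the fingers at (317,340), and the jig stays on the block with the pin visible in its hole at (316,254). Next, the ramekin.

```bash
python3 -m jog '[{"x":-1,"y":-1.6,"z":0,"spin":0,"grip":1},{"x":-1.9,"y":-3.2,"z":0,"spin":0,"grip":1},{"x":-1.9,"y":-3.2,"z":0,"spin":0,"grip":1},{"x":-1.9,"y":-3.2,"z":0,"spin":0,"grip":1},{"x":-1.9,"y":-3.2,"z":0,"spin":0,"grip":1},{"x":-1.9,"y":-3.2,"z":0,"spin":0,"grip":1},{"x":-1.9,"y":-3.2,"z":0,"spin":0,"grip":1},{"x":-1.9,"y":-3.2,"z":0,"spin":0,"grip":1},{"x":-1.9,"y":-3.2,"z":0,"spin":0,"grip":1},{"x":-1.9,"y":-3.2,"z":0,"spin":0,"grip":1},{"x":-1.9,"y":-3.2,"z":0,"spin":0,"grip":1},{"x":-1.4,"y":-1.5,"z":0,"spin":0,"grip":1},{"x":0,"y":0,"z":2,"spin":0,"grip":1},{"x":0,"y":0,"z":2,"spin":0,"grip":1},{"x":0,"y":0,"z":2,"spin":0,"grip":1},{"x":0,"y":0,"z":0,"spin":0,"grip":1},{"x":0,"y":0,"z":0,"spin":0,"grip":1},{"x":0,"y":0,"z":0,"spin":0,"grip":1}]'; python3 look.py w6.png;python3 - <<'E'
from rig import *
from h import *
print(totool(sense(),[482,-207,28]))
E
```

```text
clock: 17.33
eef_pos: [489.2, -211.1, 85.0]
tcp_rot: [-3.142, -0.0, 2.557]
contact_force: [0.0, 0.4, -0.3]
opening: 0.211
grasp_force: 39.2
17.3333 [ 489.2 -211.1   85. ] [-3.14152027e+00 -4.07998498e-04  2.55698075e+00] [ 0.03121541  0.42192239 -0.28043507]
[ 8.69640366 -0.69767567 57.51578071]
```

View pics/w6.png

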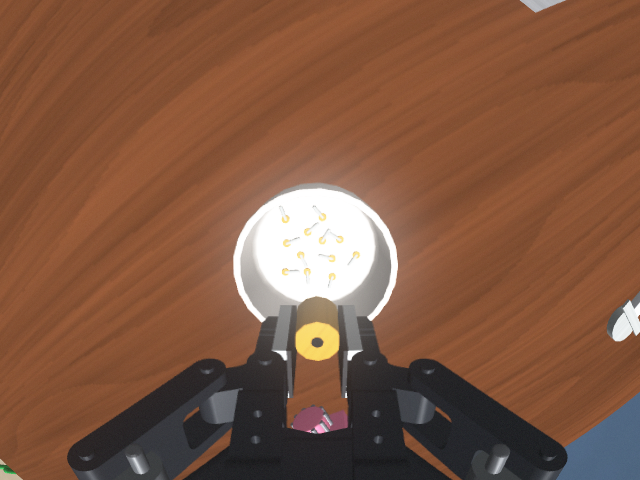

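The ramekin's rim spans columns 234 to 397 with its far edge at (316,188), so it's centred laterally. I'll check the offset along tool x.

```bash
python3 - <<'E'
from h import *
import pickle
f,s=pickle.load(open("last.pkl","rb"))
for u in((316,187.5),(234,264),(397,264)): print(totool(s,wray(f,s,u,40)))
E
```

```text
[52.5093563  -0.21898932 45.06959462]
[ 10.4987097  -45.49874047  45.05573196]
[10.55420075 44.38536598 45.04924825]
```

```bash
python3 -m jog '[{"x":0.8,"y":-0.05,"z":0,"spin":0,"grip":1},{"x":0,"y":0,"z":2,"spin":0,"grip":1},{"x":0,"y":0,"z":2,"spin":0,"grip":1},{"x":0,"y":0,"z":1.3,"spin":0,"grip":1},{"x":0,"y":0,"z":0.4,"spin":0,"grip":1},{"x":0,"y":0,"z":0,"spin":0,"grip":1},{"x":0,"y":0,"z":0,"spin":0,"grip":1},{"x":0,"y":0,"z":0,"spin":0,"grip":1}]'
```

```text
clock: 18.05
eef_pos: [482.9, -207.4, 28.9]
tcp_rot: [3.141, 0.002, 2.557]
contact_force: [0.1, -0.6, -0.4]
opening: 0.212
grasp_force: 39.2
```

```bash
python3 -m jog '[{"x":0,"y":0,"z":0.4,"spin":0,"grip":1},{"x":0,"y":0,"z":0.2,"spin":0,"grip":1},{"x":0,"y":0,"z":0,"spin":0,"grip":1},{"x":0,"y":0,"z":0,"spin":0,"grip":0.68},{"x":0,"y":0,"z":0,"spin":0,"grip":0.66},{"x":0,"y":0,"z":0,"spin":0,"grip":0.66},{"x":0,"y":0,"z":0,"spin":0,"grip":0.66},{"x":0,"y":0,"z":-1,"spin":0,"grip":0.66},{"x":0,"y":0,"z":-2,"spin":0,"grip":0.66},{"x":0,"y":0,"z":-4,"spin":0,"grip":0.66},{"x":0,"y":0,"z":-4,"spin":0,"grip":0.66},{"x":0,"y":0,"z":-2,"spin":0,"grip":0.66},{"x":0,"y":0,"z":0,"spin":0,"grip":0.66},{"x":0,"y":0,"z":0,"spin":0,"grip":0.66},{"x":0,"y":0,"z":0,"spin":0,"grip":0.66}]'; python3 - <<'E'
from rig import *
from h import *
a=grab_frame("scene")["pixels"];cv2.imwrite("pics/end.png",cv2.resize(a[100:400,200:500],(600,600)))
E
```

```text
clock: 19.3
eef_pos: [481.7, -206.9, 151.5]
tcp_rot: [-3.142, -0.0, 2.557]
contact_force: [-1.0, 0.4, -0.8]
opening: 0.336
grasp_force: 0.0
```

View pics/end.png

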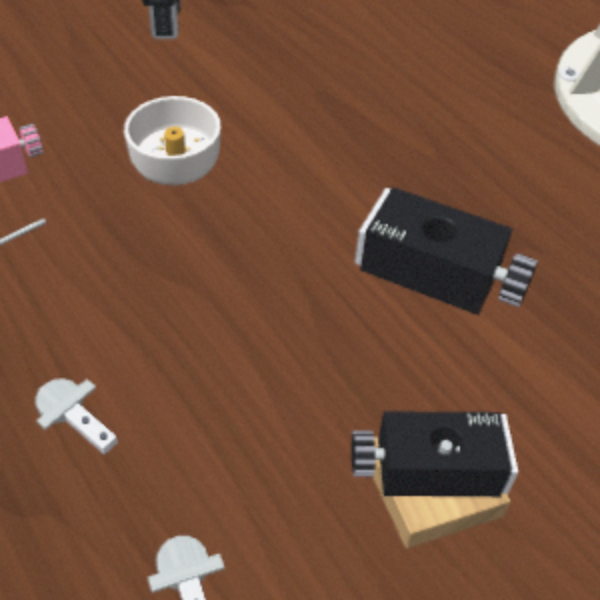

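The bushing stands in the ramekin at crop (175,140), the jig sits flat on the block over the nail set, and the gripper is clear of everything.

```bash
python3 -c "from rig import *; print(sign_off())"
```

```text
the job is handed in; nothing more can be done
None
```

I handed the job in at about 19 s: the final camera picture shows the bushing in the ramekin and the jig seated over the nail set on the block. The other items look undisturbed and the gripper is clear, but sign-off returned no verdict.

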